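# Tube in the stand, tweezers set astride it at the marked gap

### The arm

A 6-joint arm with a two-finger parallel gripper is mounted at the origin on a cart in front of the work surface, level with it; the furniture and walls round the work are solid. World frame = base frame: x ahead of the robot, y to its left, z up, the work surface at z = 0. Lengths are in m, angles in rad, forces in N, time in s.
With the tool pointing down it reaches from about 0.3 to 0.775 m from the base axis. Payload 14.6 kg.
Tool frame: the origin (TCP) lies at the very end of the fingers, on their centre line; the grasp point (between the pads) lies 19 mm behind it; z points along the fingers, y is the line along which they close (so a half turn about z gives the same grasp; the last joint's range is limited). The gripper opens to 94 mm and grips with 3 to 60 N. Pads are 16 mm wide; open, the fingers measure 119 mm over their backs; the gripper's body (75 mm by 177 mm) begins 78 mm behind the grasp point.
Start: joints at [1.099, 0.3, 1.521, -0, 1.321, -0.067], TCP at [0.217, 0.506, 0.18] pointing down, gripper open.
Joint ranges: [-3.03, 3.03], [-0.79, 2.21], [0.23, 2.52], [-1.04, 4.18], [0, 3.07], [-2.55, 2.55]. Speed limits (rad/s): [2.22, 2.22, 2.57, 3.14, 3.14, 3.14].

### API

Orientations are given as [roll, pitch, yaw] about the fixed x, y, z axes, in that order (R = Rz(yaw) Ry(pitch) Rx(roll)).
In Python, from station import ctrl gives the robot as it stands.
- The arm moves only by the shell command python3 -m pendant 'ROWS' [OPENING] [FORCE]. ROWS is JSON, a list of rows, each a list of 2 entries, a list of its own where there are three numbers: the shift along the world's x, y, z in cm, then the turn about the world's z in rad. A call has 1 to 20 rows; each row shifts and turns the commanded pose from where the row before left it; what a row does not reach is not made up. A row lasts 1/12 s, in which the tool goes at most 41.7 mm and 7.16 degrees, less where a joint would pass 70% of its speed; a pose out of reach is approached as far as the arm can. A call is refused whole if a number of a shift passes 4.17 or a number of a turn 0.125, either way. A call with a gripper value outside its range is refused whole. OPENING is the opening, from 0 (shut) to 1 (fully open), set as the call begins (- or left out, the last holds). The fingers move at their own pace and stop on an object; FORCE is the grip in N (left out, the last holds). Time passes only in rows, so rows that do not move let the fingers close. It gives the time, the measured TCP pose, the force, the opening and the grip force at its end, in the units of the state.
- ctrl.get_obs(): the state, without advancing time (a new reading comes with each control period).
- ctrl.camera(name): name is "scene" or "top" or "wrist"; returns a dict with "color" (480x640x3 uint8, red, green, blue), "intrinsics" (3x3 intrinsics, pixels), "camera_from_world" (4x4, takes a point from world to camera coordinates). Camera axes: x right, y down, z forward; pixel columns grow to the right and rows downward; lengths in m; the calibration is good to about 2 mm. A picture is of the moment at which its call begins. There is no depth.
- ctrl.hand_in(): hands the job in; it is judged then, once.
The state is a dict: "time_s": time; "qpos": joint angles; "joint_vel": joint speeds; "tau": joint torques, N m; "ee_pos": TCP position; "eef_rot": TCP orientation; "force": force on the tool from outside, world axes, zero at the start; "moment": the same for the moment, N m; "grip_width": finger opening in m; "grip_force": force on a finger pad.
Only numpy, scipy, OpenCV 4.12 (cv2) and the standard library are available. Lean on these libraries where they do the work, as an engineer would, in place of code of your own. Each camera call takes 0.05 s, during which the arm holds its last target. There are 200 camera calls.

### The job

Get the red-capped tube ready for the tweezers: take it from the blue rack, lower it end-down into the hole of the small white stand until it sits on the bottom, and let it go. Then pick the sprung tweezers off their rest by the grip plates, bring their tips astride the tube, one on each side between the cap and the top of the stand, and squeeze until the red pointer is on the green mark (tips 24 mm apart). Finish while still holding the tweezers there, the gap steady and the tweezers touching neither tube nor stand; leave the blue-capped tube in the rack.

Things in the scene. Friction and masses are not known exactly. Their poses are not given: they have to be found in the camera images.
- red_tube: The sample tube with the red screw cap, 82 mm tall, standing upright in the rack with 33 mm standing out above the rack's top. Round body 12 mm across, cap 16 mm across and 16 mm tall (66 to 82 mm above its underside). Origin at the centre of its underside, z up along the tube. 15 g or so. In the stand, 32 mm of bare tube shows between the stand's top and the cap.
- blue_tube: Like the red-capped tube, with a blue cap: stays in the rack.
- tube_rack: Blue tube rack, fixed, 56 x 134 x 62 mm; holes in a plate 44 to 48 mm above the worktop, inner floor 3 mm above it. Origin at the centre of its underside, y along its length. The two tubes stand in the end holes of the row at x = -14 mm, one at y = -46 mm, the other at +46 mm, either way round; all other holes are empty.
- stand: Small white single-tube stand, fixed: block 36 x 36 mm, 38 mm high, on two 5 mm high foot strips along its +-y sides (56 x 50 mm overall). Round hole in its middle, 15 mm wide with a 2 mm chamfer, 34 mm deep (floor 4 mm above the worktop). Origin at the centre of its underside, z up.
- stand_mouth (a point): Centre of the stand's hole at its top face, 38 mm above the worktop.
- stand_floor (a point): Centre of the floor of the stand's hole, 4 mm above the worktop; the tube's underside rests here.
- rest: Tweezers rest, fixed: dark plate 130 x 50 x 4 mm with two black saddles across it (12 mm long, 60 mm wide, tops 20 mm above the worktop) centred at x = +38 mm and -46 mm from its origin. Origin at the worktop, x along the tweezers. The gap between the saddles is for the fingers.
- tweezers: Sprung steel tweezers, 155 mm long, about 60 g, balanced near the grip plates, lying on edge on the rest, so the arms close horizontally. Origin on the underside, midway between the grip plates at the marked gap; x to the tips (ends at x = +70 mm), y towards the fixed arm, z up; hinge at x = -75 mm. Arms and grip plates span z = 0 to 14 mm, tips 3 to 11 mm.
- jaw (a joint): How far the tweezers are squeezed, rad: 0 sprung open (tips 38 mm apart), 0.097 at the green mark (tips 24 mm apart), 0.2 at the stop (tips 9 mm apart). 1 mm less between the grip plates closes the tips by 1.9 mm. The spring pushes on the plates with about 5 N open, 10 N at the mark, 15 N at the stop, and reopens the tweezers when eased.
- tip_fixed (a point): Inner face of the fixed arm's tip, 2 mm from its end, at mid height of the tip (7 mm above the tweezers' underside).
- tip_moving (a point): Inner face of the moving arm's tip, opposite tip_fixed; the distance between the two is the tip gap.
- between_tips (a point): Point carried by the tweezers at x = +60, y = 0, z = +7 mm of their frame: midway between the tips at the marked gap, 10 mm behind their ends. The tube should stand here.
- red_neck (a point): Point on the red-capped tube's axis, 51 mm above its underside, on the bare tube that shows between stand and cap.
- grip_point (a point): Middle of the serrated grip plates, 7 mm above the tweezers' underside. Plates reach 20 mm to either side along x. Across them the tweezers measure about 27 mm sprung open (fixed arm's plate at y = +10 mm, moving arm's at y = -17 mm of the tweezers' frame) and 20 mm at the mark, both plates then parallel to x.
- green_mark (a point): Green mark, 5 mm wide, on the white curved scale that the fixed arm carries over the top of the arms, 35 mm ahead of the grip point; the moving arm's red pointer runs over it and is on it at the marked gap.
Mind the look-alikes: they are no part of the job. What is meant by the stand is not turquoise, and is the larger of those in its own colour.

How it is judged:
By the outcome, as a careful person would: the job done as asked, in the order asked, and still so for the second after the job is handed in, while the arm keeps its last pose, push and grip.
It also fails if it takes over 72 s, if anything falls off the work surface, if the arm or the gripper's body presses on something with over 40 N, if the wrist force passes 120 N, or if a joint passes its speed limit or range.

## Working session

There is one attempt and no reset: what is moved stays moved. The work goes in short steps, Python scripts to look and compute and a shell command to move; the robot and the scene stay as the last step left them, time stands still between calls to the robot, and variables do not carry over. Pictures are saved under pics/ and viewed, at most 10 in all, crops included, and the job is handed in when it is done.

```bash
mkdir -p pics; ls; cat > h.py <<'E'
import numpy as np,cv2
from station import ctrl
def cam(n,save=None):
    c=ctrl.camera(n)
    if save: cv2.imwrite('pics/'+save,c['color'][:,:,::-1])
    return c
def ray(c,u,v,z):
    K=np.array(c['intrinsics']);T=np.array(c['camera_from_world'])
    R=T[:3,:3];o=-R.T@T[:3,3];d=R.T@np.linalg.inv(K)@[u,v,1]
    return o+d*(z-o[2])/d[2]
def proj(c,p):
    T=np.array(c['camera_from_world']);q=np.array(c['intrinsics'])@(T[:3,:3]@np.array(p)+T[:3,3]);return q[:2]/q[2]
E
python3 - <<'E'
from h import *
import pickle
d={n:cam(n,n+'0.png') for n in('scene','top')}
pickle.dump(d,open('c0.pkl','wb'))
for n,c in d.items():
    T=np.array(c['camera_from_world']);print(n,-T[:3,:3].T@T[:3,3],c['intrinsics'])
o=ctrl.get_obs();print(o)
E
```

```text
pics
scene [ 0.01260586 -0.6386211   0.58750601] [[459.00532085   0.         320.69391832]
 [  0.         459.00532085 238.37366537]
 [  0.           0.           1.        ]]
top [ 0.35374023 -0.0064093   0.90448855] [[493.08330786   0.         325.80987816]
 [  0.         493.08330786 236.90849749]
 [  0.           0.           1.        ]]
{'time_s': 0.1, 'qpos': array([ 1.09941348e+00,  3.00417739e-01,  1.52149415e+00, -2.47267522e-06,
        1.32070990e+00, -6.65767967e-02]), 'joint_vel': array([-0.00037004, -0.00253677, -0.00125823, -0.00042677,  0.00060786,
        0.00061932]), 'tau': array([-1.30137363e-03, -5.32646263e+01, -3.53285658e+01,  7.08379224e-02,
        2.34434847e-02, -7.28675991e-05]), 'ee_pos': array([0.21648813, 0.50532482, 0.17975239]), 'eef_rot': array([-3.14056564e+00, -6.60760005e-05,  2.73678719e+00]), 'force': array([-0.07010704, -0.63697311,  0.13353136]), 'moment': array([ 0.02552996, -0.02416242,  0.01697807]), 'grip_force': 0.0, 'grip_width': 0.09398050881362645}
```

View pics/top0.png

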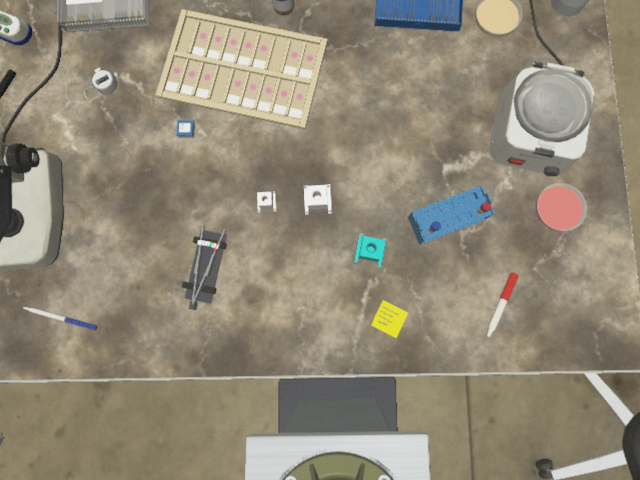

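View pics/scene0.png

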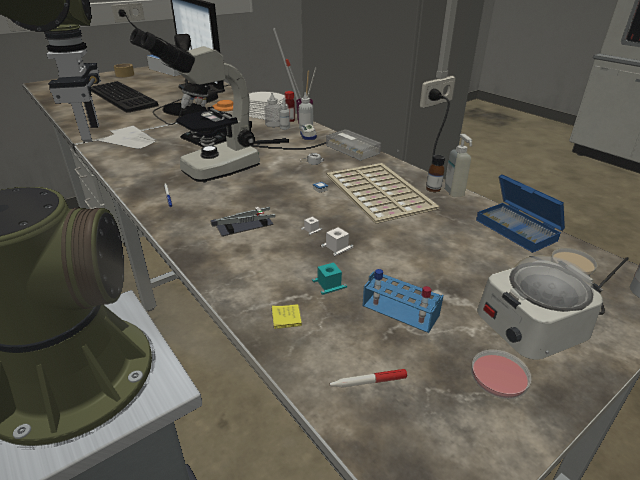

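The top view shows the robot at the bottom with x up and y left. Candidates for "the stand" are the small white one (266,200), the larger white one (318,197) and the turquoise one (371,249). The larger white one fits: it isn't turquoise and is the bigger of the two white ones. The red cap is at (486,207), and the tweezers lie at (205,268) with the tips up-image and the scale near (208,243). Next I'll confirm this in one crop and measure.

```bash
python3 - <<'E'
from h import *
import pickle
d=pickle.load(open('c0.pkl','rb'))
im=d['top']['color'][:,:,::-1]
a=cv2.resize(im[180:320,175:345],None,fx=4.5,fy=4,interpolation=cv2.INTER_CUBIC)
a=cv2.resize(im[180:315,170:345],None,fx=4.4,fy=4.4,interpolation=cv2.INTER_CUBIC);cv2.imwrite('pics/crop1.png',a);print(a.shape)
def blobs(c,lo,hi,amin=15):
    h=cv2.cvtColor(c['color'],cv2.COLOR_RGB2HSV);m=cv2.inRange(h,lo,hi)
    n,l,s,ce=cv2.connectedComponentsWithStats(m)
    return [(s[i].tolist(),ce[i].round(1).tolist()) for i in range(1,n) if s[i][4]>=amin]
for n in d:
    c=d[n]
    print(n,'red',blobs(c,(0,170,80),(6,255,255)),blobs(c,(172,170,80),(180,255,255)))
    print('dkblue',blobs(c,(105,150,30),(125,255,140)))
    print('white',blobs(c,(0,0,190),(180,30,255),100))
    print('rack',blobs(c,(98,120,100),(112,255,255),200))
E
```

```text
(594, 770, 3)
scene red [([285, 91, 9, 8, 52], [289.3, 94.6]), ([486, 305, 9, 8, 22], [489.6, 308.5]), ([375, 369, 32, 11, 236], [391.8, 374.5])] []
dkblue [([303, 136, 13, 3, 24], [309.4, 137.2]), ([500, 175, 64, 55, 346], [537.9, 200.8]), ([503, 192, 5, 10, 18], [504.5, 197.6]), ([478, 203, 82, 45, 257], [519.9, 221.3]), ([509, 202, 21, 11, 50], [519.2, 207.3]), ([477, 214, 18, 16, 37], [484.6, 222.6]), ([496, 227, 13, 11, 21], [501.4, 232.4]), ([514, 232, 8, 6, 15], [517.7, 234.9]), ([510, 238, 30, 14, 51], [524.4, 245.0]), ([522, 238, 16, 7, 27], [529.0, 241.2]), ([375, 269, 8, 10, 49], [378.7, 273.7])]
white [([181, 9, 31, 40, 732], [197.2, 28.4]), ([249, 92, 22, 10, 161], [259.8, 95.8])]
rack [([364, 275, 79, 57, 1834], [401.5, 302.5])]
top red [([501, 273, 17, 27, 180], [509.1, 286.0])] []
dkblue [([409, 21, 12, 4, 19], [415.3, 22.5])]
white [([66, 0, 36, 5, 125], [81.1, 1.3]), ([0, 11, 19, 24, 215], [10.4, 24.6]), ([283, 65, 14, 11, 101], [289.6, 70.0]), ([514, 67, 27, 28, 195], [524.0, 75.7]), ([92, 68, 20, 21, 209], [101.4, 78.1]), ([299, 68, 14, 11, 111], [305.3, 73.0]), ([575, 77, 19, 24, 107], [587.0, 85.0]), ([165, 81, 13, 11, 103], [171.2, 85.9]), ([180, 84, 14, 11, 101], [186.4, 89.3]), ([226, 94, 14, 11, 105], [232.6, 98.9]), ([242, 97, 13, 11, 105], [248.0, 102.4]), ([257, 101, 14, 11, 107], [263.6, 105.9]), ([507, 101, 82, 58, 1386], [544.8, 139.8]), ([273, 104, 14, 11, 111], [279.3, 108.9]), ([288, 107, 14, 11, 109], [294.9, 112.5]), ([0, 151, 50, 114, 3136], [29.1, 216.5]), ([304, 184, 27, 30, 529], [316.9, 196.1]), ([257, 192, 15, 20, 190], [263.2, 199.2]), ([487, 299, 20, 38, 230], [496.4, 316.2]), ([24, 307, 41, 14, 150], [45.5, 313.5]), ([542, 372, 91, 53, 705], [606.9, 395.2]), ([245, 435, 185, 45, 5651], [337.8, 453.3]), ([552, 451, 74, 29, 837], [590.7, 465.5])]
rack [([376, 0, 57, 23, 910], [405.8, 9.5]), ([437, 0, 15, 24, 230], [444.7, 11.1]), ([412, 186, 81, 56, 2050], [450.7, 213.4])]
```

View pics/crop1.png

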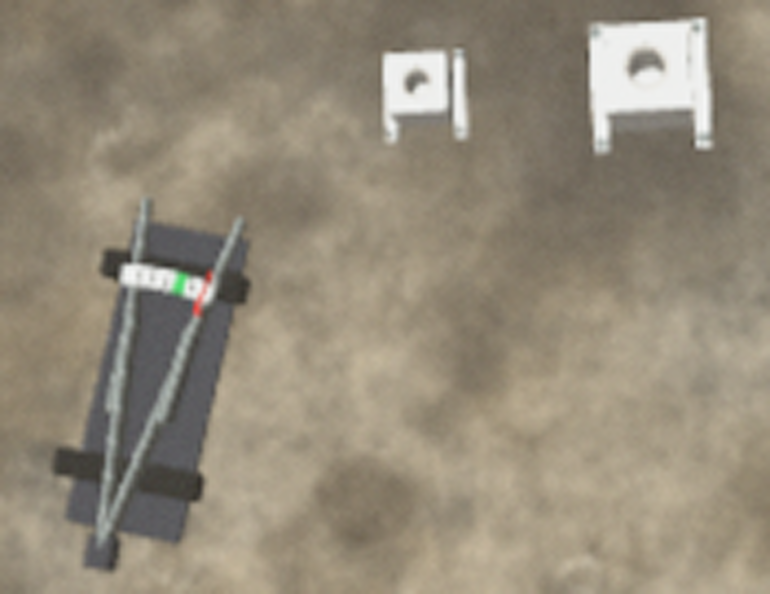

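The crop confirms the choice: the larger white stand has its hole at crop (646,64), full-image about (317,194.5). The smaller white one is a look-alike. The tweezers' fixed arm, which carries the scale, is the left one (+y). The tips are at crop (146,200) and (240,220), and the hinge is at (100,548).

```bash
python3 - <<'E'
from h import *
import pickle
d=pickle.load(open('c0.pkl','rb'))
def cen(c,x0,y0,x1,y1,f):
    h=cv2.cvtColor(c['color'],cv2.COLOR_RGB2HSV)[y0:y1,x0:x1].astype(int)
    m=f(h[...,0],h[...,1],h[...,2]).astype(np.uint8)
    n,l,s,ce=cv2.connectedComponentsWithStats(m);i=1+s[1:,4].argmax();return ce[i]+[x0,y0],s[i].tolist()
def tri(u,v):
    A=[];b=[]
    for n,p in(('top',u),('scene',v)):
        c=d[n];P=np.array(c['intrinsics'])@np.array(c['camera_from_world'])[:3]
        for k in(0,1): r=p[k]*P[2]-P[k];A.append(r[:3]);b.append(-r[3])
    s=np.linalg.lstsq(np.array(A),np.array(b),rcond=None);return s[0]
red=lambda h,s,v:((h<10)|(h>168))&(s>120)&(v>40)
rt=cen(d['top'],475,195,497,220,red);rs=cen(d['scene'],415,280,440,302,red)
print('red',rt,rs,tri(rt[0],rs[0]))
bl=lambda h,s,v:(h>100)&(h<130)&(s>120)&(v<130)
bt=cen(d['top'],425,215,445,236,bl);bs=cen(d['scene'],370,265,388,285,bl)
print('blue',bt,bs,tri(bt[0],bs[0]))
T=d['top']
h=cv2.cvtColor(T['color'],cv2.COLOR_RGB2HSV);m=cv2.inRange(h,(96,90,60),(118,255,255))[180:250,400:500]
ct=max(cv2.findContours(m,0,1)[0],key=cv2.contourArea);r=cv2.minAreaRect(ct);print('rack',r,[ray(T,*(p+[400,180]),.055)[:2].round(3) for p in cv2.boxPoints(r)])
print('stand hole',ray(T,316.8,194.5,.038))
f=lambda x,y,z:ray(T,170+x/4.4,180+y/4.4,z)
for nm,x,y,z in(('hinge',100,550,.034),('tipF',146,200,.031),('tipM',240,220,.031),('saddleF',175,276,.02),('saddleR',127,474,.02)):print(nm,f(x,y,z))
E
```

```text
red (array([486.27777778, 206.09259259]), [7, 7, 9, 9, 54]) (array([426.08433735, 291.60240964]), [7, 6, 9, 12, 83]) [ 0.53390105 -0.26331892  0.07670988]
blue (array([436., 229.]), [10, 14, 3, 1, 3]) (array([376.47252747, 275.16483516]), [0, 4, 13, 14, 91]) [ 0.49696321 -0.17659741  0.07612387]
rack ((51.925254821777344, 33.60566711425781), (33.097869873046875, 81.1292724609375), 68.96248626708984) [array([ 0.531, -0.134]), array([ 0.58 , -0.269]), array([ 0.524, -0.286]), array([ 0.475, -0.152])]
stand hole [0.5713924  0.02642468 0.038     ]
hinge [0.3777599  0.24812197 0.034     ]
tipF [0.52042193 0.23354948 0.031     ]
tipM [0.51120168 0.19451447 0.031     ]
saddleF [0.49019763 0.22377351 0.02      ]
saddleR [0.40874423 0.24188747 0.02      ]
```

```bash
python3 -m pendant '[[[1.94,-2.28,0.4],0.0156],[[1.94,-2.28,0.4],0.0156],[[1.94,-2.28,0.4],0.0156],[[1.94,-2.28,0.4],0.0156],[[1.94,-2.28,0.4],0.0156],[[1.94,-2.28,0.4],0.0156],[[1.94,-2.28,0.4],0.0156],[[1.94,-2.28,0.4],0.0156],[[1.94,-2.28,0.4],0.0156],[[1.94,-2.28,0.4],0.0156],[[1.94,-2.28,0.4],0.0156],[[1.94,-2.28,0.4],0.0156],[[0,0,0],0],[[0,0,0],0]]' 0.4
python3 - <<'E'
from h import *
import pickle
c=cam('wrist','w1.png');pickle.dump(c,open('w1.pkl','wb'))
T=np.array(c['camera_from_world']);print(-T[:3,:3].T@T[:3,3],c['intrinsics'])
print(proj(c,[.4536,.2319,.03]),proj(c,[.571,.026,.038]))
E
```

```text
time_s: 1.27
ee_pos: [0.4499, 0.231, 0.2279]
eef_rot: [-3.141, -0.0, 2.922]
force: [-0.1, -0.4, -0.5]
grip_width: 0.0374
grip_force: 0.0
[0.3725983  0.24861713 0.43235022] [[355.36115286   0.         324.36749891]
 [  0.         355.36115286 240.39636554]
 [  0.           0.           1.        ]]
[325.54169598 214.09958499] [185.58006317 340.33394375]
```

View pics/w1.png

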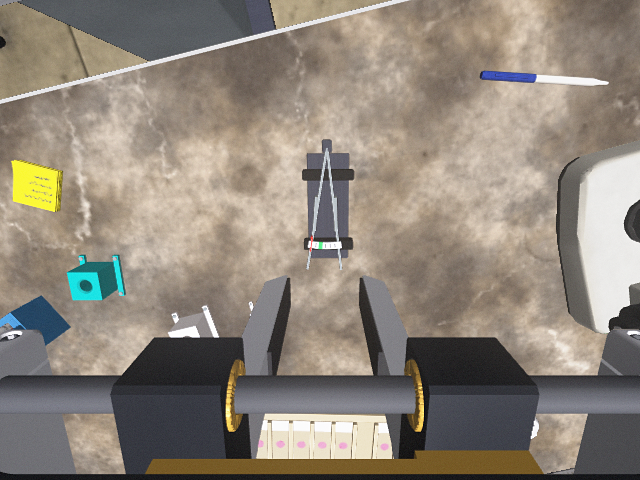

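The wrist view shows the tweezers almost vertical in the image: hinge at (326,145), saddles at (328,175) and (328,244), tips at (308,269) and (341,269). Red and green are near (311–320,244). Next I'll compute their pose, then hover over the stand.

```bash
python3 - <<'E'
from h import *
import pickle
c=pickle.load(open('w1.pkl','rb'))
im=c['color'];x0,y0=295,130
g=im[y0:285,x0:365].astype(int);mx=g.max(2)
m=(mx<45).astype(np.uint8)
n,l,s,ce=cv2.connectedComponentsWithStats(m)
for i in range(1,n):
    if s[i][4]>25: print(s[i],ce[i]+[x0,y0],ray(c,*(ce[i]+[x0,y0]),.018))
# arms bright greyish-blue: print row-wise columns
for y in (150,160,168,185,192,200,208,216,224,232,256,262,266):
    r=im[y,x0:365].astype(int).sum(1)
    k=np.where(r>380)[0]+x0
    print(y,k.tolist())
E
python3 -m pendant '[[[1.2,-2.04,-0.4],0],[[1.2,-2.04,-0.4],0],[[1.2,-2.04,-0.4],0],[[1.2,-2.04,-0.4],0],[[1.2,-2.04,-0.4],0],[[1.2,-2.04,-0.4],0],[[1.2,-2.04,-0.4],0],[[1.2,-2.04,-0.4],0],[[1.2,-2.04,-0.4],0],[[1.2,-2.04,-0.4],0],[[0,0,0],0],[[0,0,0],0],[[0,0,0],0]]'
python3 - <<'E'
from h import *
import pickle
c=cam('wrist','w2.png');pickle.dump(c,open('w2.pkl','wb'))
p=proj(c,[.571,.026,.038]);print(p,ctrl.get_obs()['ee_pos'])
u,v=p.astype(int);cv2.imwrite('pics/w2c.png',cv2.resize(c['color'][v-50:v+50,u-65:u+65,::-1],None,fx=5,fy=5,interpolation=cv2.INTER_CUBIC))
E
```

```text
150 [295, 296, 297, 298, 299, 300, 301, 302, 303, 304, 305, 306, 307, 308, 309, 310, 311, 312, 313, 314, 315, 316, 317, 318, 319, 320, 321, 325, 326, 327, 332, 333, 334, 335, 336, 337, 338, 339, 340, 341, 342, 343, 344, 345, 346, 347, 348, 349, 350, 351, 352, 353, 354, 355, 356, 357, 358, 359, 360, 361, 362, 363, 364]
160 [295, 296, 297, 298, 299, 300, 301, 302, 303, 304, 305, 306, 324, 325, 327, 328, 329, 349, 350, 351, 352, 353, 354, 355, 356, 357, 358, 359, 360, 361, 362, 363, 364]
168 [295, 296, 297, 298, 299, 300, 301, 302, 303, 304, 305, 306, 322, 323, 324, 328, 329, 330, 349, 350, 351, 352, 353, 354, 355, 356, 357, 358, 359, 360, 361, 362, 363, 364]
185 [295, 296, 297, 298, 299, 300, 301, 302, 303, 304, 305, 306, 320, 321, 330, 331, 332, 349, 350, 351, 352, 353, 354, 355, 356, 357, 358, 359, 360, 361, 362, 363, 364]
192 [295, 296, 297, 298, 299, 300, 301, 302, 303, 304, 305, 306, 319, 320, 331, 332, 333, 349, 350, 351, 352, 353, 354, 355, 356, 357, 358, 359, 360, 361, 362, 363, 364]
200 [295, 296, 297, 298, 299, 300, 301, 302, 303, 304, 305, 306, 307, 315, 316, 317, 318, 319, 
[... 1241 characters left out ...]
34, 335, 336, 337, 338, 339, 340, 341, 342, 343, 344, 345, 346, 347, 348, 349, 350, 351, 352, 353, 354, 355, 356, 357, 358, 359, 360, 361, 362, 363, 364]
266 [295, 296, 297, 298, 299, 300, 301, 302, 303, 304, 305, 306, 307, 308, 310, 311, 312, 313, 314, 315, 316, 317, 318, 319, 320, 321, 322, 323, 324, 325, 326, 327, 328, 329, 330, 331, 332, 333, 334, 335, 336, 337, 338, 339, 340, 341, 342, 343, 344, 345, 346, 347, 348, 349, 350, 351, 352, 353, 354, 355, 356, 357, 358, 359, 360, 361, 362, 363, 364]
time_s: 2.4
ee_pos: [0.569, 0.0292, 0.1882]
eef_rot: [3.141, -0.0, 2.925]
force: [-0.1, -0.1, 0.8]
grip_width: 0.0375
grip_force: 0.0
[321.37852938 222.80450021] [0.56899727 0.02928084 0.18837518]
```

View pics/w2c.png

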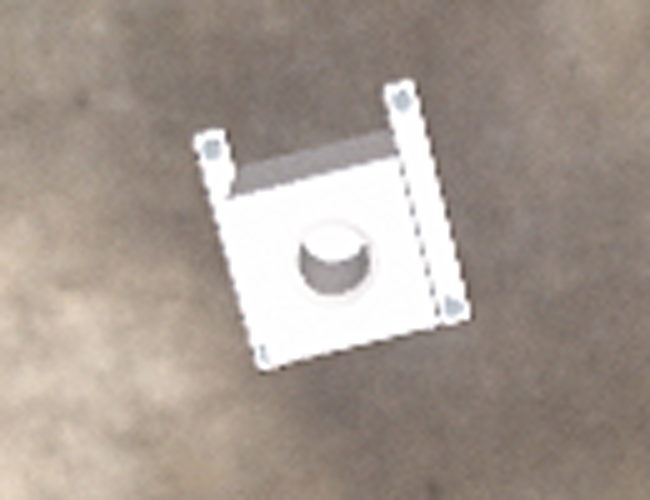

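The stand crop shows the chamfer ring centred at crop (336,260), full-image about (322.8,223.7), in the larger white stand. Next I'll compute the tweezers pose and the stand mouth, then hover at the same offset over the red tube.

```bash
python3 - <<'E'
from h import *
import pickle
c=pickle.load(open('w1.pkl','rb'));im=c['color'].astype(int)
for r,n in ((326,'saddle'),(313,'L'),(343,'R')): pass
print('sum along columns 305,346', [(y,im[y,305:309].sum()//12,im[y,344:348].sum()//12) for y in list(range(166,184))+list(range(234,254))])
S=[ray(c,328,175,.02),ray(c,328.3,244,.02)];print('saddles',S,np.linalg.norm(S[1]-S[0]))
rear=ray(c,326.3,140,.034);tF=ray(c,341,269,.031);tM=ray(c,308,269,.031);print(rear,tF,tM,np.linalg.norm(tF-tM))
pL=ray(c,314,211,.034);pR=ray(c,336.5,211,.034);print('plates',pL,pR,np.linalg.norm(pL-pR))
hg=ray(c,326.2,148,.034);print('hinge',hg)
# fixed arm line: hinge (-75,0)?->inner tip (70,12+)
c=pickle.load(open('w2.pkl','rb'));print('mouth',ray(c,322.8,223.7,.038))
E
python3 -m pendant '[[[-0.32,-2.6,0],0],[[-0.32,-2.6,0],0],[[-0.32,-2.6,0],0],[[-0.32,-2.6,0],0],[[-0.32,-2.6,0],0],[[-0.32,-2.6,0],0],[[-0.32,-2.6,0],0],[[-0.32,-2.6,0],0],[[-0.32,-2.6,0],0],[[-0.32,-2.6,0],0],[[-0.32,-2.6,0],0],[[0,0,0],0],[[0,0,0],0],[[0,0,0],0]]'
python3 - <<'E'
from h import *
import pickle
c=cam('wrist','w3.png');pickle.dump(c,open('w3.pkl','wb'))
p=proj(c,[.534,-.263,.085]);print(p,ctrl.get_obs()['ee_pos'])
h=cv2.cvtColor(c['color'],cv2.COLOR_RGB2HSV).astype(int);m=(((h[...,0]<10)|(h[...,0]>168))&(h[...,1]>120)&(h[...,2]>40)).astype(np.uint8)
n,l,s,ce=cv2.connectedComponentsWithStats(m)
for i in range(1,n):
    if s[i][4]>60: print(s[i],ce[i],ray(c,*ce[i],.085))
u,v=p.astype(int);cv2.imwrite('pics/w3c.png',cv2.resize(c['color'][v-60:v+60,u-80:u+80,::-1],None,fx=4,fy=4,interpolation=cv2.INTER_CUBIC));print(u,v)
E
```

```text
sum along columns 305,346 [(166, np.int64(136), np.int64(100)), (167, np.int64(143), np.int64(103)), (168, np.int64(142), np.int64(101)), (169, np.int64(61), np.int64(45)), (170, np.int64(57), np.int64(61)), (171, np.int64(63), np.int64(60)), (172, np.int64(63), np.int64(60)), (173, np.int64(62), np.int64(62)), (174, np.int64(63), np.int64(60)), (175, np.int64(63), np.int64(62)), (176, np.int64(63), np.int64(62)), (177, np.int64(61), np.int64(63)), (178, np.int64(64), np.int64(61)), (179, np.int64(61), np.int64(60)), (180, np.int64(84), np.int64(78)), (181, np.int64(156), np.int64(102)), (182, np.int64(151), np.int64(100)), (183, np.int64(150), np.int64(98)), (234, np.int64(145), np.int64(100)), (235, np.int64(144), np.int64(100)), (236, np.int64(143), np.int64(100)), (237, np.int64(115), np.int64(67)), (238, np.int64(45), np.int64(50)), (239, np.int64(51), np.int64(50)), (240, np.int64(53), np.int64(53)), (241, np.int64(74), np.int64(61)), (242, np.int64(83), np.int64(61)), (243, np.int64(88), np.int64(60)), (244, np.int64(95), np.int64(61)), (245, np.int64(120), np.int64(61)), (246
[... 393 characters left out ...]
08809457463
[0.37353251 0.25054041 0.034     ] [0.52300307 0.23548138 0.031     ] [0.51435681 0.19678659 0.031     ] 0.03964901742241664
plates [0.44642201 0.2200223  0.034     ] [0.45200831 0.24502257 0.034     ] 0.025616799273089023
hinge [0.38166482 0.24862475 0.034     ]
mouth [0.57222976 0.02721691 0.038     ]
time_s: 3.62
ee_pos: [0.5345, -0.2567, 0.1884]
eef_rot: [3.141, 0.0, 2.925]
force: [0.0, 0.4, 0.5]
grip_width: 0.0375
grip_force: 0.0
[316.99381051 232.55558737] [ 0.53456369 -0.25656522  0.18846804]
[228  73  23  57 822] [239.01216545 100.55596107] [ 0.41271875 -0.30033594  0.085     ]
[310 222  16  19 228] [317.94736842 231.29385965] [ 0.53304647 -0.2619108   0.085     ]
316 232
```

View pics/w3c.png

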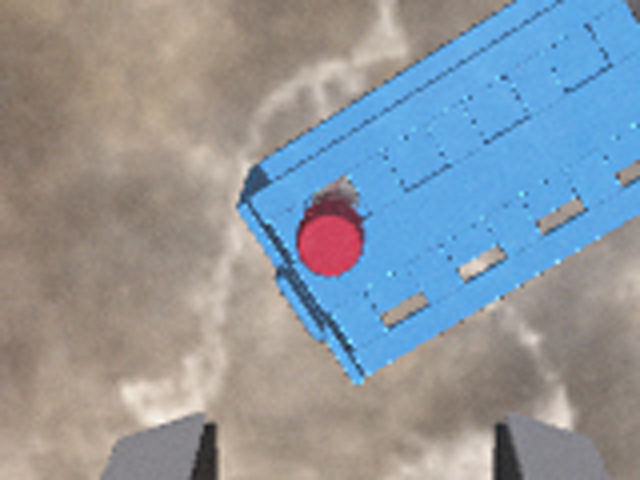

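The crop shows the red cap top as a circle at crop (330.5,245), full-image (318.2,232.9). That puts the tube axis at about (0.5345, -0.2624), nearly under the tool.

```bash
python3 -m pendant '[[[0,-0.57,-1.5],0],[[0,0,-2],0],[[0,0,-2],0],[[0,0,-2],0],[[0,0,-2],0],[[0,0,-1.5],0],[[0,0,-1.1],0],[[0,0,-0.2],0],[[0,0,0],0],[[0,0,0],0]]'
python3 -m pendant '[[[0,0,0],0],[[0,0,0],0],[[0,0,0],0],[[0,0,0],0],[[0,0,0],0],[[0,0,0],0],[[0,0,0],0],[[0,0,0],0]]' 0.05 15
```

```text
time_s: 4.5
ee_pos: [0.5348, -0.2636, 0.0663]
eef_rot: [-3.141, 0.001, 2.925]
force: [0.2, -1.0, 0.4]
grip_width: 0.0379
grip_force: 0.0
time_s: 5.17
ee_pos: [0.5342, -0.2638, 0.0653]
eef_rot: [-3.142, 0.0, 2.924]
force: [0.2, 0.4, 0.7]
grip_width: 0.0048
grip_force: 0.0
```

```bash
python3 - <<'E'
from h import *
a=cam('scene');w=cam('wrist')
A=cv2.resize(a['color'][220:340,340:460,::-1],(400,400));B=cv2.resize(w['color'][160:310,245:395,::-1],(400,400))
cv2.imwrite('pics/chk.png',np.hstack([A,B]))
o=ctrl.get_obs();print(o['grip_width'],o['grip_force'],o['ee_pos'])
E
```

```text
0.00463644318122216 0.0 [ 0.53419385 -0.26377883  0.06522373]
```

View pics/chk.png

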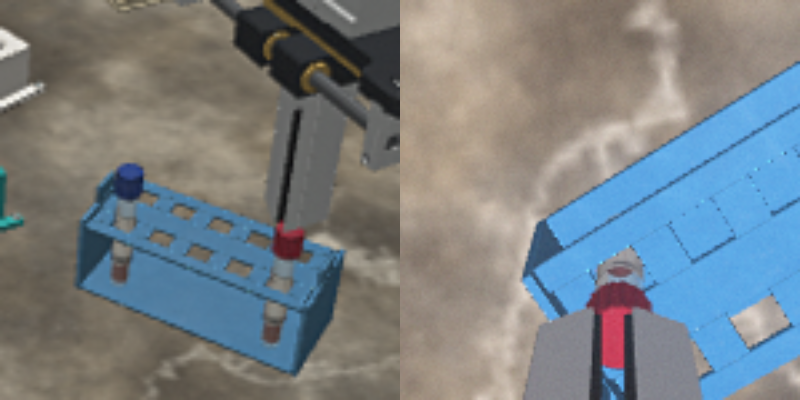

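The check shows the fingers fully closed with the red cap just in front of or below their ends, so the grasp missed. I'll compare the projected TCP with the seen fingertips and re-triangulate the cap.

```bash
python3 - <<'E'
from h import *
o=ctrl.get_obs()['ee_pos']
d={n:cam(n) for n in('scene','top','wrist')}
for n,c in d.items():
    h=cv2.cvtColor(c['color'],cv2.COLOR_RGB2HSV).astype(int);m=(((h[...,0]<10)|(h[...,0]>168))&(h[...,1]>120)&(h[...,2]>40)).astype(np.uint8)
    N,l,s,ce=cv2.connectedComponentsWithStats(m)
    print(n,'tcp',proj(c,o),'capc',proj(c,[.5345,-.2624,.077]),'captop',proj(c,[.5345,-.2624,.085]),[(s[i].tolist(),ce[i].round(1).tolist()) for i in range(1,N) if s[i][4]>20 and abs(ce[i]-proj(c,o)).max()<60])
E
```

```text
scene tcp [426.02955037 296.62273242] capc [426.41907486 290.92091278] captop [427.01936746 287.32467902] [([422, 286, 9, 11, 69], [425.8, 292.2])]
top tcp [484.30962503 207.74491547] capc [485.51282487 206.08715281] captop [486.91611348 205.04252629] []
wrist tcp [323.83525094 273.68314518] capc [326.23667515 281.03790971] captop [326.31246306 286.50968736] [([315, 266, 23, 32, 336], [325.3, 279.3])]
```

```bash
python3 - <<'E'
from h import *
d={n:cam(n) for n in('scene','wrist')}
o=ctrl.get_obs()
print(o['qpos'].round(3),o['ee_pos'],o['force'])
# points along wrist ray through observed finger end row 275 -> scene pixel
for z in(.06,.07,.08,.09,.1):
    p=ray(d['wrist'],324,276,z);print(p.round(4),proj(d['scene'],p).round(1))
im=d['scene']['color'].astype(int)
for y in range(278,302,2): print(y,[tuple(int(t) for t in im[y,x]) for x in range(418,444,3)])
E
```

```text
[-0.52   0.513  1.503 -0.     1.126 -1.873] [ 0.53419202 -0.26374267  0.06522102] [1.13070611 0.10031156 0.30108335]
[ 0.5377 -0.2645  0.06  ] [427.3 298.3]
[ 0.5339 -0.2636  0.07  ] [426.2 294.5]
[ 0.53   -0.2627  0.08  ] [425.  290.7]
[ 0.5261 -0.2619  0.09  ] [423.9 286.8]
[ 0.5223 -0.261   0.1   ] [422.7 282.8]
278 [(150, 141, 123), (102, 103, 102), (48, 48, 47), (106, 107, 106), (108, 110, 108), (100, 101, 100), (99, 99, 99), (103, 102, 99), (128, 120, 106)]
280 [(133, 125, 108), (103, 104, 104), (37, 38, 38), (109, 109, 108), (108, 108, 106), (99, 101, 100), (100, 100, 100), (117, 114, 104), (112, 103, 91)]
282 [(125, 119, 106), (104, 105, 105), (18, 18, 18), (106, 108, 107), (106, 108, 106), (99, 100, 99), (99, 99, 99), (116, 109, 97), (100, 93, 81)]
284 [(121, 116, 104), (107, 106, 105), (8, 12, 11), (106, 107, 106), (97, 99, 97), (99, 100, 99), (99, 99, 99), (97, 91, 81), (99, 92, 81)]
286 [(112, 107, 100), (110, 106, 97), (86, 24, 33), (104, 106, 105), (99, 102, 101), (100, 101, 101), (106, 103, 97), (93, 88, 80), (92, 86, 76)]
288 [(79, 130, 169), (78, 129, 162), (147, 60,
[... 259 characters left out ...]
, (93, 92, 92), (88, 31, 38), (82, 30, 37), (83, 25, 30), (139, 151, 155), (187, 177, 161), (182, 173, 159), (126, 120, 109)]
294 [(88, 114, 131), (86, 75, 93), (82, 29, 36), (91, 32, 40), (76, 39, 46), (72, 124, 164), (67, 120, 162), (135, 146, 149), (150, 156, 155)]
296 [(79, 125, 163), (76, 135, 177), (83, 26, 32), (82, 23, 30), (92, 73, 65), (79, 81, 76), (71, 118, 148), (67, 109, 138), (52, 101, 139)]
298 [(79, 126, 161), (76, 123, 157), (122, 146, 154), (96, 109, 115), (93, 95, 94), (78, 128, 165), (78, 127, 164), (44, 71, 87), (27, 54, 71)]
300 [(72, 116, 148), (86, 103, 120), (120, 136, 143), (105, 121, 128), (75, 124, 161), (71, 114, 144), (71, 116, 151), (32, 53, 65), (51, 67, 77)]
```

Both views place the real finger ends at z ≈ 0.085–0.09, about 20 mm above the reported TCP. So they closed just above the cap. I'll open and creep down, checking force.

```bash
python3 -m pendant '[[[0,0,0.2],0],[[0,0,0],0],[[0,0,0],0],[[0,0,0],0],[[0,0,0],0]]' 0.4 15 | egrep 'ee_pos|force|width'
python3 -m pendant '[[[0,0,-0.3],0],[[0,0,-0.2],0],[[0,0,0],0]]' | egrep 'ee_pos|^force'
python3 -m pendant '[[[0,0,-0.2],0],[[0,0,0],0]]' | egrep 'ee_pos|^force'
python3 - <<'E'
from h import *
im=cam('scene')['color'].astype(int)
print(proj(cam('scene'),ctrl.get_obs()['ee_pos']))
b=im.max(2)-im.min(2)
for y in range(276,312,2): print(y,''.join('R' if im[y,x,0]>1.7*im[y,x,1] else 'B' if im[y,x,2]>1.3*im[y,x,0] else 'g' if b[y,x]<6 else '.' for x in range(400,455)))
E
```

```text
ee_pos: [0.5342, -0.2638, 0.0672]
force: [0.1, 0.1, -0.9]
grip_width: 0.0344
grip_force: 0.0
ee_pos: [0.5339, -0.2636, 0.0616]
force: [0.6, -0.1, 0.4]
ee_pos: [0.5341, -0.2637, 0.0598]
force: [-0.3, 0.5, -0.7]
[425.62868011 298.84321685]
276 ..............gggggggggggg........ggggggggggggg........
278 ..............ggggggggggg.........ggggggggggggg........
280 Bg.............gggggggggg........ggggggggggggg.........
282 BBBBBB.g........ggggg............ggggggggggggg.........
284 BBBBBBBBBBB.g...................gggggggggggggg.........
286 BBB....gBBBBBBBBB........RRR....ggggggggggggg..........
288 BBBg......BBBBBBBBBBBB.RRRRRRRR.ggggggggggggg..........
290 BBBBBBBBBBBBBBB....BBB.RRRRRRRR.gggggggggggg...........
292 BBBBBBBBBBBBBB.......gRRRRRRRRRggggggggggggg...........
294 .BBBBBBBBBBBBBBBBBBgB.RRRRRRRR.gggggggggg..............
296 ....BBBBBBBBBBBBBBBBBB.RRRRRRR.gggg.BBBBBBBg...........
298 BgBBBBBBBg.gBBBBBBBBBBB.....BBg.BBBBBBBBBBB............
300 BBBBBBBB........BBBBBB......BBBBBBBBBBBBBBB............
302 BBBBBBBBBBB....BBBBBB.g....BBBBBBBBBBBBBBB.............
304 BBBBBBBBBBBBBBBBBBBBg.......BBBBBBBBBBBBBB.............
306 BBBBBBBBBBBBBBBBBBBBB.g....BBBBBBBBBBBBBB..............
308 BBBBBBBBBBBBBBBBBBBBBBBBBBBBBBBBBBBBBBBBB..............
310 BBBBBBBBBBBBBBBBBBBBg.BBBBBBBBBBBBBBBBBBB..............
```

Contact-free so far. The open finger ends straddle the cap at about its top height, so they are about 20 mm above the reported TCP. I'll go 14 mm lower with checks, then close.

```bash
python3 -m pendant '[[[0,0,-0.3],0],[[0,0,-0.3],0],[[0,0,0],0]]' | egrep 'ee_pos|^force'
python3 -m pendant '[[[0,0,-0.3],0],[[0,0,0],0]]' | egrep 'ee_pos|^force'
python3 -m pendant '[[[0,0,-0.3],0],[[0,0,0],0]]' | egrep 'ee_pos|^force'
python3 -m pendant '[[[0,0,0],0],[[0,0,0],0],[[0,0,0],0],[[0,0,0],0],[[0,0,0],0],[[0,0,0],0]]' 0.05 15 | egrep 'ee_pos|force|width'
```

```text
ee_pos: [0.5339, -0.2636, 0.0535]
force: [-0.1, 0.7, 0.8]
ee_pos: [0.534, -0.2636, 0.0506]
force: [0.5, 0.2, -0.3]
ee_pos: [0.534, -0.2637, 0.0477]
force: [0.4, 0.4, -0.1]
ee_pos: [0.5343, -0.2637, 0.0483]
force: [0.3, 0.9, 0.2]
grip_width: 0.015
grip_force: 15.0
```

Gripped at 15 mm, which matches the cap. Next I'll lift, carry and hover over the stand.

```bash
python3 -m pendant '[[[0,0,0.5],0],[[0,0,1],0],[[0,0,2],0],[[0,0,2],0],[[0,0,2],0],[[0,0,1.5],0],[[0,0,1],0],[[0,0,0],0]]' | egrep 'ee_pos|force|width'
python3 -m pendant '[[[0.1,0.9,0],0],[[0.32,2.4,0],0],[[0.32,2.4,0],0],[[0.32,2.4,0],0],[[0.32,2.4,0],0],[[0.32,2.4,0],0],[[0.32,2.4,0],0],[[0.32,2.4,0],0],[[0.32,2.4,0],0],[[0.32,2.4,0],0],[[0.32,2.4,0],0],[[0.32,2.4,0],0],[[0.16,1.67,0],0],[[0,0,0],0],[[0,0,0],0],[[0,0,0],0]]' | egrep 'ee_pos|force|width'
python3 -m pendant '[[[0,0,-2],0],[[0,0,-2],0],[[0,0,-1],0],[[0,0,0],0],[[0,0,0],0],[[0,0,0],0]]' | egrep 'ee_pos|force|width'
python3 - <<'E'
from h import *
import pickle
d={n:cam(n) for n in('scene','wrist','top')};pickle.dump(d,open('c2.pkl','wb'))
A=d['scene']['color'];p=proj(d['scene'],[.572,.027,.06]).astype(int);A=A[p[1]-50:p[1]+50,p[0]-50:p[0]+50]
B=d['wrist']['color'];p2=proj(d['wrist'],[.572,.027,.04]).astype(int);B=B[p2[1]-60:p2[1]+40,p2[0]-50:p2[0]+50]
print(p,p2)
cv2.imwrite('pics/chk2.png',cv2.resize(np.hstack([A,B])[:,:,::-1],None,fx=4,fy=4,interpolation=cv2.INTER_CUBIC))
E
```

```text
ee_pos: [0.535, -0.2643, 0.1511]
force: [0.1, 0.4, -0.2]
grip_width: 0.0148
grip_force: 14.9
ee_pos: [0.5716, 0.0255, 0.1476]
force: [0.5, -0.4, -0.4]
grip_width: 0.0148
grip_force: 14.9
ee_pos: [0.5725, 0.0256, 0.0993]
force: [-0.7, 0.2, 1.2]
grip_width: 0.0149
grip_force: 14.9
[337 223] [325 244]
```

View pics/chk2.png

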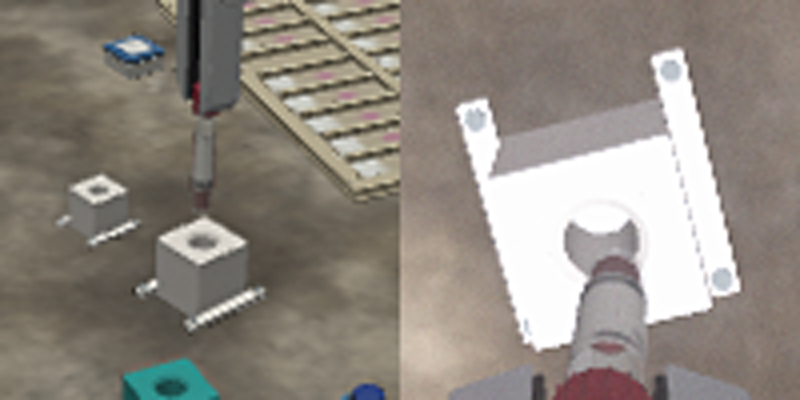

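The tube hangs upright just above the hole. In the scene crop the tip is at (203,205) and the hole at (205,240); in the wrist crop the tip is at about (615,262) and the hole centre at (606,243). Next I'll compute the offset.

```bash
python3 - <<'E'
from h import *
import pickle
d=pickle.load(open('c2.pkl','rb'));S,W=d['scene'],d['wrist']
hw=ray(W,326.4,244.6,.038);hs=ray(S,338.1,232.9,.038);print('hole',hw,hs)
for z in(.05,.054,.058): print(z,'tip W',ray(W,328.6,249.8,z),'S',ray(S,337.7,223.5,z))
# tube axis columns at several rows in wrist/scene by non-white mask
im=S['color'].astype(int)
for y in range(196,226,2): print(y,[int(im[y,x].sum()//3) for x in range(326,350)])
E
```

```text
hole [0.57270625 0.0276379  0.038     ] [0.57098463 0.02204885 0.038     ]
0.05 tip W [0.5735074  0.02907247 0.05      ] S [0.5831071  0.03872446 0.05      ]
0.054 tip W [0.572266   0.02929368 0.054     ] S [0.57886155 0.0336838  0.054     ]
0.058 tip W [0.5710246  0.02951489 0.058     ] S [0.57461601 0.02864315 0.058     ]
196 [120, 115, 117, 122, 125, 131, 106, 65, 22, 40, 52, 96, 99, 90, 93, 93, 93, 94, 93, 93, 102, 107, 121, 92]
198 [122, 121, 122, 125, 132, 135, 140, 120, 148, 75, 51, 97, 92, 88, 93, 94, 92, 93, 86, 76, 109, 127, 126, 104]
200 [115, 113, 116, 118, 121, 122, 124, 121, 126, 62, 61, 96, 84, 66, 62, 65, 81, 91, 90, 114, 121, 123, 121, 119]
202 [116, 113, 115, 121, 120, 117, 116, 120, 128, 130, 127, 105, 82, 74, 110, 123, 118, 113, 109, 106, 103, 106, 107, 109]
204 [125, 121, 117, 111, 108, 109, 111, 110, 110, 107, 110, 116, 122, 121, 101, 100, 98, 99, 102, 105, 107, 106, 104, 105]
206 [120, 120, 119, 117, 119, 123, 124, 123, 121, 91, 107, 115, 117, 118, 88, 100, 106, 110, 111, 109, 108, 107, 109, 109]
208 [129, 127, 127, 125, 119, 112, 110, 108, 107, 89, 112, 125, 1
[... 231 characters left out ...]
, 124, 124, 115, 109, 86, 96, 100, 105, 108, 107, 106, 106, 113, 115]
214 [108, 107, 103, 98, 98, 98, 101, 98, 97, 107, 122, 122, 115, 107, 81, 97, 100, 99, 101, 102, 105, 105, 102, 103]
216 [93, 93, 96, 99, 101, 100, 101, 99, 97, 114, 127, 122, 114, 108, 83, 89, 91, 91, 93, 91, 94, 98, 99, 100]
218 [85, 85, 82, 82, 83, 86, 87, 89, 75, 84, 91, 91, 95, 68, 75, 91, 91, 90, 90, 95, 94, 94, 93, 92]
220 [78, 77, 77, 76, 77, 78, 78, 79, 74, 84, 97, 82, 69, 74, 88, 90, 89, 90, 89, 88, 89, 88, 89, 91]
222 [77, 76, 75, 75, 78, 79, 79, 78, 80, 77, 68, 64, 59, 80, 89, 89, 87, 85, 86, 89, 90, 90, 92, 91]
224 [80, 80, 80, 78, 79, 78, 82, 81, 83, 79, 68, 65, 58, 75, 81, 84, 85, 86, 87, 88, 90, 95, 99, 99]
```

Both views agree that the tip is about 1.3 mm too far in +y and x is right. I'll correct and lower with force checks.

```bash
python3 -m pendant '[[[0,-0.13,0],0],[[0,0,-0.6],0],[[0,0,-0.6],0],[[0,0,-0.6],0],[[0,0,-0.3],0],[[0,0,0],0],[[0,0,0],0]]' | egrep 'ee_pos|force|width'
python3 - <<'E'
from h import *
print(ctrl.get_obs()['moment'])
E
python3 -m pendant '[[[0,0,-0.4],0],[[0,0,-0.4],0],[[0,0,-0.4],0],[[0,0,0],0],[[0,0,0],0]]' | egrep 'ee_pos|force|width'
python3 -m pendant '[[[0,0,-0.4],0],[[0,0,-0.3],0],[[0,0,0],0],[[0,0,0],0]]' | egrep 'ee_pos|^force|width'
```

```text
ee_pos: [0.5719, 0.0247, 0.077]
force: [0.2, 0.2, -0.1]
grip_width: 0.0146
grip_force: 14.9
[ 0.03526976 -0.02082135  0.01303601]
ee_pos: [0.5719, 0.0247, 0.0649]
force: [0.4, -0.0, -0.4]
grip_width: 0.0148
grip_force: 14.9
ee_pos: [0.5719, 0.0246, 0.058]
force: [0.6, 0.4, -0.1]
grip_width: 0.0152
```

```bash
python3 -m pendant '[[[0,0,-0.3],0],[[0,0,-0.3],0],[[0,0,0],0],[[0,0,0],0]]' | egrep 'ee_pos|^force|width'
python3 -m pendant '[[[0,0,-0.15],0],[[0,0,0],0],[[0,0,0],0]]' | egrep 'ee_pos|^force|width'
python3 -m pendant '[[[0,0,-0.1],0],[[0,0,0],0],[[0,0,0],0]]' | egrep 'ee_pos|^force|width'
python3 - <<'E'
from h import *
c=cam('scene');h=cv2.cvtColor(c['color'],cv2.COLOR_RGB2HSV).astype(int);m=(((h[...,0]<10)|(h[...,0]>168))&(h[...,1]>120)&(h[...,2]>40))
ys,xs=np.where(m[190:250,315:360]);print(ys.min()+190,ys.max()+190,xs.min()+315,xs.max()+315)
for z in(.070,.074,.078,.086):print(z,proj(c,[.572,.026,z]))
E
```

```text
ee_pos: [0.5719, 0.0246, 0.052]
force: [-0.2, 0.0, -0.8]
grip_width: 0.0146
ee_pos: [0.572, 0.0246, 0.0507]
force: [-0.5, 0.1, -0.2]
grip_width: 0.0152
ee_pos: [0.572, 0.0246, 0.0497]
force: [-0.5, -0.5, 0.2]
grip_width: 0.0147
214 220 335 335
0.07 [337.66920049 219.70646975]
0.074 [337.71221307 218.1400306 ]
0.078 [337.75541279 216.56677586]
0.086 [337.8423786  213.39964088]
```

```bash
for i in 1; do python3 -m pendant '[[[0,0,-0.1],0],[[0,0,0],0],[[0,0,0],0]]' | egrep 'ee_pos|^force'
python3 -m pendant '[[[0,0,-0.1],0],[[0,0,0],0],[[0,0,0],0]]' | egrep 'ee_pos|^force'; done
```

```text
ee_pos: [0.5721, 0.0246, 0.0488]
force: [-0.5, -0.4, 0.5]
ee_pos: [0.5725, 0.0246, 0.0483]
force: [0.5, -0.1, 5.3]
```

Contact at 5 N, so the tube is on the floor of the hole. I'll release it, rise, check it, and move over the tweezers.

```bash
python3 -m pendant '[[[0,0,0.05],0],[[0,0,0],0],[[0,0,0],0],[[0,0,0],0],[[0,0,0.5],0],[[0,0,1],0],[[0,0,2],0],[[0,0,2],0],[[0,0,2],0],[[0,0,2],0],[[0,0,1],0],[[0,0,0],0]]' 0.55 | egrep 'ee_pos|^force|width'
python3 -m pendant '[[[-0.6,1,0],0],[[-1.2,2.05,0],0],[[-1.2,2.05,0],0],[[-1.2,2.05,0],0],[[-1.2,2.05,0],0],[[-1.2,2.05,0],0],[[-1.2,2.05,0],0],[[-1.2,2.05,0],0],[[-1.2,2.05,0],0],[[-1.2,2.05,0],0],[[-0.5,1.05,0],0],[[0,0,0],0],[[0,0,0],0],[[0,0,0],0]]' | egrep 'ee_pos|eef|^force|width'
python3 - <<'E'
from h import *
import pickle
d={n:cam(n) for n in('scene','wrist','top')};pickle.dump(d,open('c3.pkl','wb'))
for n in('scene','top'):
    c=d[n];h=cv2.cvtColor(c['color'],cv2.COLOR_RGB2HSV).astype(int);m=(((h[...,0]<10)|(h[...,0]>168))&(h[...,1]>110)&(h[...,2]>40)).astype(np.uint8)
    N,l,s,ce=cv2.connectedComponentsWithStats(m);p=proj(c,[.572,.026,.078])
    print(n,p,[(s[i].tolist(),ce[i].round(1).tolist(),ray(c,*ce[i],.078 if n=='scene' else .083).round(4)) for i in range(1,N) if abs(ce[i]-p).max()<25 and s[i][4]>10])
E
```

```text
ee_pos: [0.573, 0.0246, 0.1561]
force: [0.5, 0.4, -0.1]
grip_width: 0.0516
ee_pos: [0.4532, 0.229, 0.1528]
eef_rot: [-3.141, -0.0, 2.924]
force: [0.8, -0.0, 0.3]
grip_width: 0.0518
scene [337.75541279 216.56677586] [([336, 215, 7, 9, 51], [339.1, 218.7], array([0.5687, 0.0172, 0.078 ]))]
top [316.07661896 188.50630248] [([316, 185, 8, 9, 49], [319.3, 189.0], array([0.5697, 0.0203, 0.083 ]))]
```

The tube stands in the stand with a slight lean toward -y, within the hole's slack. Now I'll descend onto the grip plates with force checks.

```bash
python3 -m pendant '[[[0,0.15,-1],0],[[0,0,-2],0],[[0,0,-2],0],[[0,0,-2],0],[[0,0,-2],0],[[0,0,-2],0],[[0,0,-1],0],[[0,0,-0.5],0],[[0,0,0],0],[[0,0,0],0]]' | egrep 'ee_pos|^force|width'
python3 -m pendant '[[[0,0,-0.5],0],[[0,0,-0.5],0],[[0,0,-0.5],0],[[0,0,0],0]]' | egrep 'ee_pos|^force|width'
python3 - <<'E'
from h import *
import pickle
d={n:cam(n) for n in('scene','wrist','top')};pickle.dump(d,open('c4.pkl','wb'))
o=ctrl.get_obs()['ee_pos'];print([proj(d[n],o) for n in d])
A=d['scene']['color'];p=np.array([243,215]);A=A[p[1]-40:p[1]+40,p[0]-50:p[0]+50]
B=d['wrist']['color'][190:290,262:387]
cv2.imwrite('pics/chk3.png',np.hstack([cv2.resize(A,(400,320)),cv2.resize(B,(400,320))])[:,:,::-1])
E
```

```text
ee_pos: [0.4534, 0.2312, 0.0288]
force: [-0.1, -0.0, 0.2]
grip_width: 0.0519
ee_pos: [0.4526, 0.231, 0.0124]
force: [0.2, -0.2, -0.5]
grip_width: 0.0517
[array([245.77688395, 220.43002601]), array([324.20817017, 274.42816064]), array([206.27417123, 263.46593845])]
```

View pics/chk3.png

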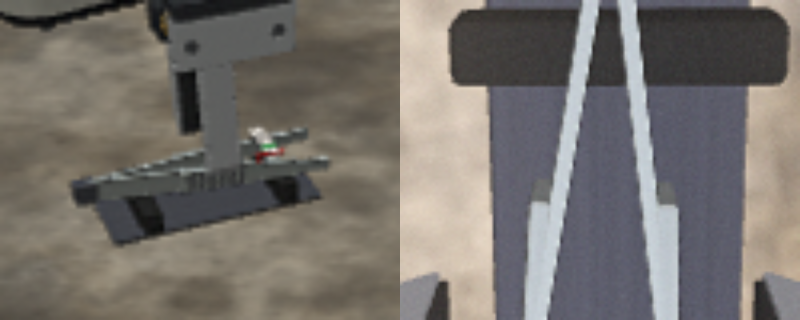

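Both views show the fingers straddling the plates, centred: wrist crop finger edges are at 447 and 755, with the plates centred at 604. In the scene crop the fingers sit over the middle of the plates, with their ends just above them. Next I'll go down 19 mm with checks.

```bash
python3 -m pendant '[[[0,0,-0.4],0],[[0,0,-0.4],0],[[0,0,-0.4],0],[[0,0,0],0]]' | egrep 'ee_pos|^force'
python3 -m pendant '[[[0,0,-0.3],0],[[0,0,-0.2],0],[[0,0,0],0]]' | egrep 'ee_pos|^force'
python3 -m pendant '[[[0,0,-0.2],0],[[0,0,0],0]]' | egrep 'ee_pos|^force'
python3 -m pendant '[[[0,0,0],0],[[0,0,0],0],[[0,0,0],0],[[0,0,0],0],[[0,0,0],0]]' 0.255 30| egrep 'ee_pos|force|width'
```

```text
ee_pos: [0.4525, 0.2309, 0.0003]
force: [0.7, 0.2, -0.2]
ee_pos: [0.4528, 0.2311, -0.0042]
force: [0.3, -0.9, -0.6]
ee_pos: [0.4529, 0.2311, -0.006]
force: [0.3, -0.1, 0.6]
ee_pos: [0.4531, 0.2311, -0.0057]
force: [0.4, -1.3, 0.7]
grip_width: 0.0247
grip_force: 6.7
```

Force 6.7 N at 24.7 mm matches the spring. I'll squeeze a little more, lift, carry, and stop 50 mm behind the tube.

```bash
python3 -m pendant '[[[0,0,0],0],[[0,0,0],0],[[0,0,0.3],0],[[0,0,0.7],0],[[0,0,1.5],0],[[0,0,1.5],0],[[0,0,1.5],0],[[0,0,0.8],0],[[0,0,0],0]]' 0.235 30 | egrep 'ee_pos|force|width'
python3 -m pendant '[[[0.05,-0.9,0],0],[[0.1,-1.8,0],0],[[0.1,-1.8,0],0],[[0.1,-1.8,0],0],[[0.1,-1.8,0],0],[[0.1,-1.8,0],0],[[0.1,-1.8,0],0],[[0.1,-1.8,0],0],[[0.1,-1.8,0],0],[[0.1,-1.8,0],0],[[0.05,-1.35,0],0],[[0,0,-1],0],[[0,0,-1.5],0],[[0,0,-1],0],[[0,0,0],0],[[0,0,0],0],[[0,0,0],0]]' | egrep 'ee_pos|eef|force|width'
python3 - <<'E'
from h import *
import pickle
d={n:cam(n) for n in('scene','wrist','top')};pickle.dump(d,open('c5.pkl','wb'))
A=d['scene']['color'];p=proj(d['scene'],[.54,.04,.055]).astype(int);print(p);A=A[p[1]-50:p[1]+50,p[0]-62:p[0]+63]
B=d['top']['color'];q=proj(d['top'],[.53,.04,.055]).astype(int);print(q);B=B[q[1]-50:q[1]+50,q[0]-62:q[0]+63]
cv2.imwrite('pics/chk4.png',cv2.resize(np.hstack([A,B])[:,:,::-1],None,fx=3.2,fy=3.2,interpolation=cv2.INTER_CUBIC))
E
```

```text
ee_pos: [0.4539, 0.2315, 0.0592]
force: [0.2, -0.1, -0.4]
grip_width: 0.0225
grip_force: 8.3
ee_pos: [0.4631, 0.0469, 0.0223]
eef_rot: [-3.142, -0.0, 2.925]
force: [0.5, 0.3, 0.1]
grip_width: 0.0226
grip_force: 8.3
[322 227]
[309 215]
```

View pics/chk4.png

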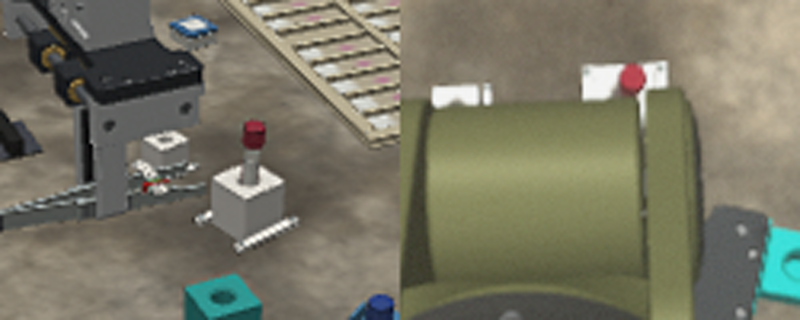

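The scene crop shows the tweezers level, with tips at crop (197,167) and (203,188). The tube stands in the white stand, leaning slightly. I've now viewed ten pictures, so from here I'll use numbers only.

```bash
cat >> h.py <<'E'
def loc(o,yaw,lx,ly,z):
    c,s=np.cos(yaw),np.sin(yaw);return np.array([o[0]+c*lx-s*ly,o[1]+s*lx+c*ly,z])
def chars(im,x0,x1,y0,y1):
    im=im.astype(int)
    for y in range(y0,y1):
        print(y,''.join('R' if p[0]>1.7*p[1] else 'G' if p[1]>1.25*p[0] and p[1]>1.2*p[2] else 'B' if p[2]>1.3*p[0] else 'W' if p.min()>195 else '#' if p.max()<60 else 'g' if p.max()-p.min()<7 or p[2]>=p[0] else '.' for p in im[y,x0:x1]))
E
python3 - <<'E'
from h import *
import pickle
d=pickle.load(open('c5.pkl','rb'));S,T=d['scene'],d['top']
t=[.4631,.0469];o=loc(t,-.2166,0,1.3e-3,0)
for z in(.051,.059):print('pred tipF',proj(S,loc(o,-.2166,.07,.0125,z)),'tipM',proj(S,loc(o,-.2166,.07,-.0165,z)),'hinge end',proj(S,loc(o,-.2166,-.085,0,z)))
def tri(u,v):
    A=[];b=[]
    for c,p in((T,u),(S,v)):
        P=np.array(c['intrinsics'])@np.array(c['camera_from_world'])[:3]
        for k in(0,1): r=p[k]*P[2]-P[k];A.append(r[:3]);b.append(-r[3])
    return np.linalg.lstsq(np.array(A),np.array(b),rcond=None)[0]
ce=[]
for c,r in((T,(305,180,335,202)),(S,(325,205,350,230))):
    h=cv2.cvtColor(c['color'],cv2.COLOR_RGB2HSV).astype(int)[r[1]:r[3],r[0]:r[2]];m=(((h[...,0]<10)|(h[...,0]>168))&(h[...,1]>110)&(h[...,2]>40))
    ys,xs=np.where(m);ce.append((xs.mean()+r[0],ys.mean()+r[1]));print(ce[-1],xs.min()+r[0],xs.max()+r[0],ys.min()+r[1],ys.max()+r[1])
print('cap',tri(*ce))
chars(S['color'],300,352,212,250)
E
```

```text
pred tipF [318.74693789 228.79693095] tipM [324.39715793 235.24695156] hinge end [253.2781345  248.34019118]
pred tipF [318.75080384 225.70907565] tipM [324.42614143 232.11896917] hinge end [252.9790804  245.13106906]
(np.float64(319.33962264150944), np.float64(189.24528301886792)) 316 323 185 193
(np.float64(339.12), np.float64(218.58)) 336 342 215 222
cap [0.57121266 0.0204102  0.07577824]
212 gggggggggggggggggggggg..............................
213 gggggggggggggggggggggg..............................
214 gggggggggggggggggggggg..............................
215 gggggggggggggggggggggg...............RRRRR..........
216 gggggggggggggggggggg.................RRRRRR.........
217 ggggggggggggggg......................RRRRRR.........
218 ggggggggggg.........................RRRRRRR.........
219 ggggggg.......WWW...................RRRRRRR.........
220 ggg.g.WWW.gg..WWWW..................RRRRRRR.........
221 .......WW.....WW..g.................RRRRRRR.........
222 .....gg..WWWWW..ggg.................RRRRRR..........
223 ........g.W...g.gg.....................RR...........
224 ..........ggggggg
[... 760 characters left out ...]
WWWW..gg..gg....
238 #ggggggggggggggggggg......gg....ggg.WW.ggggggggg....
239 #ggggggggggggggg...........gg.....g..ggggg...ggg....
240 #gggggggggg................g........ggggg.gggggg....
241 #ggg.......................g...g......gggggg.g.g....
242 g..........................g.......g.ggg.g..g.gg....
243 .........................W...........gg.....ggg.....
244 ......................ggWWg..........g.g..gg.g.g...g
245 ....................#.gg.g............g.gggggg....gg
246 .......................gg..gg.g......g.gggggggg.WWW.
247 ...............................g.....gg.ggggg.WWWW.g
248 ....................................gggggg..WWWWgg..
249 .................................g.g..g...WWWW.gg...
```

```bash
python3 - <<'E'
from h import *
import pickle
d=pickle.load(open('c5.pkl','rb'));S,W=d['scene'],d['wrist']
o=loc([.4631,.0469],-.2166,0,1.3e-3,0)
for x in(-.085,-.075,-.02):
  for z in(.048,.062):print(x,z,'W',proj(W,loc(o,-.2166,x,0,z)),'S',proj(S,loc(o,-.2166,x,0,z)))
def g(im,x0,x1,y0,y1,st):
    for y in range(y0,y1,st): print(y,' '.join('%3d'%(im[y,x].astype(int).sum()//3) for x in range(x0,x1,st)))
u,v=proj(W,loc(o,-.2166,-.08,0,.06)).astype(int);g(W['color'],u-24,u+26,v-30,v+24,2)
chars(S['color'],240,276,236,260)
E
```

```text
-0.085 0.048 W [326.33747004 126.86379546] S [253.3895702  249.53599755]
-0.085 0.062 W [326.51830216 125.8105565 ] S [252.86621977 243.91997202]
-0.075 0.048 W [326.31380608 148.38644617] S [257.99805611 248.39089768]
-0.075 0.062 W [326.48954299 149.16490644] S [257.51395094 242.78678439]
-0.02 0.048 W [326.19596392 255.5652672 ] S [282.74097921 242.24286586]
-0.02 0.062 W [326.34747966 264.52976859] S [282.46275705 236.70388561]
107 160 154 156 151 150 154 152 159 166 174 175 176 169 162 157 152 161 170 167 163 166 166 170 174 176
109 162 158 158 158 153 155 158 168 178 184 183 184 174 168 161 155 166 169 168 167 166 169 171 175 178
111 163 162 161 163 155 161 168 178 189 196 190 181 177 171 168 166 164 165 169 166 165 172 172 175 183
113 168 155 163 166 166 159 178 192 194 195 188 176 171 171 170 168 170 168 166 164 168 171 176 179 184
115 171 164 170 181 183 177 191 210 207 199 182 175 170 175 175 175 170 167 161 169 168 175 177 184 191
117 186 177 186 198 198 193 199 206 204 187 180 172 169 177 179 175 173 169 166 168 172 173 181 188 195
119 196 190 197 200 199 190 191 190 188 
[... 2427 characters left out ...]
ggg
243 ..............ggggggggggg#gggggggggg
244 ..............gggggg#ggggggggggggggg
245 ..............gggg###ggggggggggggggg
246 ..............#######ggggggggggggggg
247 ..............#######gggggggg.......
248 ..............#######gg.............
249 ...............#####................
250 ....................................
251 ....................................
252 ....................................
253 ....................................
254 ....................................
255 ....................................
256 ....................................
257 ....................................
258 ....................................
259 ....................................
```

```bash
python3 - <<'E'
from h import *
import pickle
d=pickle.load(open('c5.pkl','rb'));S=d['scene']
n=ray(S,338.1,226.7,.055)
a=np.array([.9766,-.2149]);b=np.array([.2149,.9766])
for z in(.050,.053,.055):
    F=ray(S,320.5,229.5,z);M=ray(S,323.3,236,z);m=(F+M)[:2]/2-a*.010
    D=(n[:2]-m);print(z,n,F,M,'gap',(F-M)[:2]@b,'axial skew',(F-M)[:2]@a,'D along',D@a,'across',D@b,'xy',D)
E
```

```text
0.05 [0.56988704 0.02135571 0.055     ] [0.53670804 0.04193737 0.05      ] [0.52542617 0.01729442 0.05      ] gap 0.02649077384967581 axial skew 0.005722108135034552 D along 0.049685954068527896 across 0.0002755061120608825 xy [ 0.04858593 -0.01040919]
0.053 [0.56988704 0.02135571 0.055     ] [0.53378285 0.03813894 0.053     ] [0.52256395 0.01363354 0.053     ] gap 0.026342920021636615 axial skew 0.005690171144555463 D along 0.0517104437724628 across 0.004539742513172176 xy [ 0.05147964 -0.00667953]
0.055 [0.56988704 0.02135571 0.055     ] [0.53183273 0.03560666 0.055     ] [0.5206558  0.01119295 0.055     ] gap 0.02624435080294386 axial skew 0.005668879817569434 D along 0.05306010357508599 across 0.007382566780579707 xy [ 0.05340877 -0.0041931 ]
```

The TCP-based and scene-based estimates agree: about (+4.75, -1.1) cm to go, with the tips a few mm low. I'll raise 3 mm, advance in two stages, and check.

```bash
python3 -m pendant '[[[0,0,0.3],0],[[0.8,-0.18,0],0],[[0.8,-0.19,0],0],[[0.8,-0.18,0],0],[[0.8,-0.19,0],0],[[0,0,0],0],[[0,0,0],0],[[0,0,0],0]]' | egrep 'ee_pos|force|width'
python3 - <<'E'
from h import *
S=cam('scene');chars(S['color'],312,356,212,246)
E
```

```text
ee_pos: [0.4947, 0.0392, 0.025]
force: [-0.3, -0.1, -0.8]
grip_width: 0.0224
grip_force: 8.3
212 ggggggggggggggggggggg.......................
213 gggggggggggggggg............................
214 gggggggggggg................................
215 gggggggg.................RRRRR..............
216 ggg.....................RRRRRRR.............
217 gg.......................RRRRRR.............
218 gg......................RRRRRRR.............
219 gg.WW...................RRRRRRR.............
220 gg.WWW..................RRRRRRR.............
221 gg.W....................RRRRRRR.............
222 ggg.gg..................RRRRRR..............
223 ggg..g.....................RR...............
224 gggg..WW.......ggggg........................
225 gggg....W.gggggg#ggg........................
226 gggggg.W..gg#ggggggg....g...................
227 ggggggg.WW.gggggg.......gg..................
228 ggg#ggggWggG.............gggg...............
229 ggggggg....RRRR.......W..gggg...............
230 gggggg.RR...W.......W...gggg.WW.............
231 gggggg.R..WW..gggggggggg#ggg.WWW............
232 gggggg.Rgg....gggg#ggggggggg..WWWWW.........
233 gggg#ggggggggggggggggggggggg..WWWWWW........
234 gggggggggggggggggggg......gg.WWWWWW.........
235 gggggggggggggggggg.WWWWWW...WWWW..gg........
236 ggggggggggg.......gg.WWWWWWWWW...g.g........
237 gggggg.............gg.WWWWWW..ggg.gg........
238 gg................g..gg.WW.ggg..gggg........
239 ...............ggg....g..gg.g.ggg.gg........
240 ....................g...ggggggg.gg.g........
241 ................g..gg.......ggg.gg.g........
242 ...............g...g..g..g.gg.gggggg........
243 .............W...........g.ggggg.g.g........
244 ..........ggWWg..g...g......gg.ggggg...g....
245 ........#.gg.g.g.....gg..g...ggg..gg..gg....
```

```bash
python3 - <<'E'
from h import *
S=cam('scene');n=ray(S,338.1,226.7,.055)
a=np.array([.9766,-.2149]);b=np.array([.2149,.9766])
for z in(.053,.056):
    F=ray(S,331.5,225.5,z);M=ray(S,336.3,232.5,z);m=(F+M)[:2]/2-a*.010;D=n[:2]-m
    print(z,'gap',(F-M)[:2]@b,(F-M)[:2]@a,'along',D@a,'across',D@b,'xy',D,'sideclear',(F[:2]-n[:2])@b,(n[:2]-M[:2])@b)
E
python3 -m pendant '[[[0.5,-0.11,0],0],[[0.5,-0.11,0],0],[[0.5,-0.12,0],0],[[0,0,0],0],[[0,0,0],0]]' | egrep 'ee_pos|force|width'
python3 -c "
from h import *
S=cam('scene');chars(S['color'],318,356,212,246)"
```

```text
0.053 gap 0.030455338610478295 0.003378634862747083 along 0.021214996837112015 across 0.0016622689617103354 xy [ 0.02107727 -0.00293594] sideclear 0.013565400343528811 0.016889938266949487
0.056 gap 0.03028440317909496 0.00335967173726231 along 0.02341064708678209 across 0.005942655640745119 xy [0.02414161 0.0007727 ] sideclear 0.009199545948802358 0.0210848572302926
ee_pos: [0.5102, 0.0357, 0.0251]
force: [0.8, 0.7, -1.8]
grip_width: 0.0226
grip_force: 8.3
212 ggggggggggggggg.......................
213 gggggggggg............................
214 ggggg.................................
215 ggg................RRRRR..............
216 ggg................RRRRRR.............
217 ggg................RRRRRR.............
218 ggg...............RRRRRRR.............
219 ggg...............RRRRRRR.............
220 ggg...............RRRRRRR.............
221 ggg...............RRRRRRR.............
222 ggg..............g.RRRRR..............
223 ggg...WW...gggggggg.RRR...............
224 ggg.....WWWg#g#ggggg..................
225 ggg..gg..gW.ggggggg...................
226 gggg.ggg....ggg.......................
227 gggggggggG.G.RRR...g..................
228 gggggggRRRR........gggg...............
229 gggggggRR..g.W..gggggggggg............
230 gggggg..Rgg..ggg##ggg#gggg............
231 ggggggg..g#..ggggggggggggg............
232 gggggggggggggggggggggggg..WWW.........
233 gggggggggggggggggggg.g..WWWWWW........
234 ggggggggggggg.......gg.WWWWWW.........
235 ggggggg.gg...WWWWWW...WWWW..gg........
236 gggg........gg.WWWWWWWWW...ggg........
237 g...............WWWWWW.ggggggg........
238 ...............gg.WW.ggg..gggg........
239 ........g..g.....g..gggg...ggg........
240 .........g.g...gg.gg.g..gggggg........
241 .....................ggggggggg........
242 ................g...gg.ggggg.g........
243 .......W.......g....gg...g..gg........
244 ....ggWWg.............ggggg.gg...g....
245 ..#.gg.gg.g...g.g..ggggg.gg.gg..ggg...
```

The tips now straddle the tube and the cap hasn't moved. I'll nudge 2 mm forward, then squeeze stepwise and watch the pointer.

```bash
python3 -m pendant '[[[0.2,-0.05,0],0],[[0,0,0],0],[[0,0,0],0],[[0,0,0],0],[[0,0,0],0]]' 0.215 30| egrep 'ee_pos|force|width'
python3 -m pendant '[[[0,0,0],0],[[0,0,0],0],[[0,0,0],0],[[0,0,0],0]]' 0.209 30| egrep 'ee_pos|force|width'
python3 - <<'E'
from h import *
import pickle
d={n:cam(n) for n in('scene','wrist')};pickle.dump(d,open('c6.pkl','wb'))
S=d['scene'];chars(S['color'],318,356,212,242)
im=S['color']
for y in range(222,234):print(y,' '.join('%02x%02x%02x'%tuple(im[y,x]) for x in range(322,338)))
W=d['wrist']['color'].astype(int);m=(W[...,0]>1.7*W[...,1])&(W[...,0]>60);ys,xs=np.where(m);k=(xs>290)&(xs<360)
print('wrist red',k.sum(),(xs[k].mean(),ys[k].mean()) if k.sum() else '',proj(d['wrist'],[.571,.022,.086]))
E
```

```text
ee_pos: [0.512, 0.0354, 0.0253]
force: [-0.2, 0.5, -0.9]
grip_width: 0.0203
grip_force: 9.7
ee_pos: [0.512, 0.0354, 0.0253]
force: [0.7, -0.2, -1.3]
grip_width: 0.0199
grip_force: 10.1
212 gggggggggggggg........................
213 ggggggggg.............................
214 ggggg.................................
215 gggg...............RRRRR..............
216 gggg...............RRRRRR.............
217 gggg...............RRRRRR.............
218 gggg..............RRRRRRR.............
219 gggg..............RRRRRRR.............
220 gggg..............RRRRRRR.............
221 gggg..............RRRRRRR.............
222 gggg...............RRRRR..............
223 gggg...WWW.....gggg.RRR...............
224 gggg.....gWggggg#gggg.................
225 gggg..gg....gg.ggggggg................
226 gggggggggWg...RRg.g...................
227 ggggggggRR.RR..R..g...................
228 ggggggg.RRGGGG.....gggggggg...........
229 ggggggg.R..W..Wggggggg##ggg...........
230 gggggggg..gg....ggggggggggg...........
231 gggggggggggg...gggggggggg.............
232 gggggggggggggggggggggg..WWWWW.........
233 gggggggg
[... 1171 characters left out ...]
d 696761 787874
229 5a5e5b 575b58 404643 58524e 5f2928 5c443e 505a4f e9e2dd 9a9292 a9a4a1 ede6de adb1ad 797f7e 60645e 646b69 7a817f
230 a6b0ae a4ada8 828984 7b837f 826763 867671 717572 8f908a b2aea7 b1ada6 b1ada6 a19d98 595b57 464845 484b47 464846
231 3b3c3b 444643 464946 393d39 414643 454a48 444844 3a3e3c a4a19a b0aca5 8b8882 7a7a75 50524e 474b48 494c49 4c4e4b
232 494c49 4b4c48 4b4e4b 4c504c 4c4e4b 4b4d4a 494c49 454845 3e413e 393d39 3b3f3b 454845 454945 474a46 4e504c 686964
233 4b4e4a 4f514d 4d504d 4d504d 4d514d 4c504c 4d4f4c 4a4d49 535552 60605d 686964 80807b 5f5f5b 4f4a48 7d7b75 82817b
wrist red 892 (np.float64(317.9730941704036), np.float64(419.2578475336323)) [323.16825118 432.30817364]
```

Width 19.9 mm and 10.1 N match the mark. The wrist camera sees the cap, so I'll check the pointer and tip clearances there.

```bash
python3 - <<'E'
from h import *
import pickle
W=pickle.load(open('c6.pkl','rb'))['wrist'];w=W['color']
im=w.astype(int)
def blobs(m,n):
    N,l,s,ce=cv2.connectedComponentsWithStats(m.astype(np.uint8))
    for i in range(1,N):
        if s[i][4]>8 and 250<ce[i][0]<400: print(n,s[i].tolist(),ce[i].round(1))
blobs((im[...,0]>1.6*im[...,1])&(im[...,0]>70),'red');blobs((im[...,1]>1.25*im[...,0])&(im[...,1]>1.2*im[...,2]),'green')
for y in range(290,470,5):
    print(y,''.join('R' if p[0]>1.6*p[1] else 'G' if p[1]>1.25*p[0] and p[1]>1.2*p[2] else 'W' if p.min()>195 else '#' if p.max()<60 else 'g' if p.max()-p.min()<7 or p[2]>p[0] else '.' for p in im[y,284:364]))
t=[.512,.0354]
o=loc(t,-.2166,.0028,0,0)
for n,x,y,z in(('F',.07,.012,.058),('M',.07,-.012,.058),('btw',.06,0,.058),('mark',.035,0,.066)):print(n,proj(W,loc(o,-.2166,x,y,z)))
E
```

```text
red [301, 344, 6, 32, 102] [303.9 358. ]
red [304, 414, 32, 30, 798] [319.7 427. ]
green [299, 356, 4, 16, 46] [300.7 363.7]
green [305, 357, 5, 15, 42] [306.9 364. ]
290 gggggggggggggggggg###gggggggggg....................gggggggggg###gggggggggggggggg
295 ggggggggggggggggg####gggggggggg....................gggggggggg####ggggggggggggggg
300 gggggggggggggggg#####ggggggggg.....................ggggggggg#####ggggggggggggggg
305 gggggggggggggggg#####ggggggggg......................gggggggg######gggggggggggggg
310 ggggggggggggggg######gggggggW......................ggggggggg#######ggggggggggggg
315 gggggggggggggg#######gggggggg......................ggggggggg########gggggggggggg
320 ggggggggggggg########ggggggggg....gg.ggggg.g..ggggggggggggggg#######gggggggggggg
325 ggggggggggggg#######ggggggggggg.ggg.g.gg..ggggg..gggggggggWg.########ggggggggggg
330 gggggggggggg########ggggggggggg.gg.g.gggg.g.gg...g.ggggggggggg########gggggggggg
335 ggggggggggg########ggggggg...gggg..ggg..gg.gg..gggg...gggggg.g########gggggggggg
340 gggggggggg#########.ggggggg..gggg..g.ggg.ggggg.gggg.gggggggg.gg########gggggggg
[... 1549 characters left out ...]
.........RRRRRRRRRRRRRRRRRRRRRRRRRRRR............................gg
440 gggg.......................RRRRRRRRRRRRRRRRRR.................................gg
445 ggg............................................................................g
450 ggg............................................................................g
455 gg..............................................................................
460 ................................................................................
465 ................................................................................
F [344.68366432 411.32948791]
M [303.41533823 411.36444633]
btw [324.03123336 396.87848036]
mark [323.9713434 367.8725995]
```

In the wrist view the red pointer (column 303–304) sits in the middle of the green mark (299–309). One last check of the tube's position along the tips, and that everything is steady.

```bash
python3 -m pendant '[[[0,0,0],0],[[0,0,0],0],[[0,0,0],0],[[0,0,0],0],[[0,0,0],0],[[0,0,0],0]]'
python3 - <<'E'
from h import *
W=cam('wrist');S=cam('scene')
p=ray(W,320,427.5,.086);o=loc([.512,.0354],-.2166,.0028,0,0);a=np.array([.9766,-.2149]);b=np.array([.2149,.9766])
print('cap local',(p-o)[:2]@a,(p-o)[:2]@b)
im=W['color'].astype(int);m=(im[...,0]>1.6*im[...,1])&(im[...,0]>70)
for r in((295,340,315,380),(300,410,345,450)):
    ys,xs=np.where(m[r[1]:r[3],r[0]:r[2]]);print(xs.mean()+r[0],ys.mean()+r[1])
s=S['color'];print('M tip end row 229', [int(s[229,x].astype(int).sum()//3) for x in range(336,352)],'pred M end',proj(S,loc(o,-.2166,.07,-.013,.058)),'neck',proj(S,[.571,.022,.055]))
E
```

```text
time_s: 22.6
ee_pos: [0.512, 0.0353, 0.0253]
eef_rot: [-3.142, 0.0, 2.924]
force: [0.4, -0.8, -0.9]
grip_width: 0.0198
grip_force: 10.1
cap local 0.05478040455192232 -0.0019697648129779247
303.921568627451 357.88235294117646
319.7280701754386 426.968671679198
M tip end row 229 [103, 126, 106, 81, 57, 48, 62, 65, 70, 78, 81, 84, 86, 88, 90, 92] pred M end [345.93280203 226.75545077] neck [338.30483882 226.41808064]
```

```bash
python3 -c "
from station import ctrl
print(ctrl.hand_in())"
```

```text
the job is handed in; nothing more can be done
None
```

I handed the job in at about 23 s: the red-capped tube is on the floor of the larger white stand with a slight lean, and the tweezers are held astride it with the pointer on the green mark, steady at a 19.8 mm grip and 10 N; I measured clear space to the tube and stand but did not view it in a picture, and the blue-capped tube was not touched.

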